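# Load an embossing die into the press bed and lock it

### The arm

A 7-joint arm with a two-finger parallel gripper is mounted at the origin on the work surface. World frame = base frame: x ahead of the robot, y to its left, z up, the work surface at z = 0. Lengths are in m, angles in rad, forces in N, time in s.
With the tool pointing down it reaches from about 0.375 to 0.925 m from the base axis. Payload 3.1 kg.
Tool frame: the origin (TCP) lies at the very end of the fingers, on their centre line; the grasp point (between the pads) lies 19 mm behind it; z points along the fingers, y is the direction in which the jaws open and shut (so a half turn about z gives the same grasp; the last joint's range is limited). The gripper opens to 85 mm and grips with 20 to 120 N. Pads are 22 mm wide; open, the fingers measure 114 mm over their backs; the gripper's body (76 mm by 85 mm) begins 54 mm behind the grasp point. The pads swing forward as they close: fully open they stand 13 mm farther back than shut.
Start: joints at [-1.303, 0.383, 0.044, 1.598, -0.018, 1.161, -0.05], TCP at [0.232, 0.607, 0.231] pointing down, gripper open.
Joint ranges: [-2.61, 2.61], [-0.41, 2.15], [-1.48, 1.57], [0, 2.5], [-1.57, 4.71], [0.05, 1.97], [-2.85, 2.85]. Speed limits (rad/s): [2.79, 2.79, 3.14, 3.14, 3.14, 3.14, 3.14].

### API

Orientations are given as a unit quaternion [w, x, y, z].
In Python, from cell import * gives the robot as it stands.
- The arm moves only by the tool send_rows, never from a script. Its argument "plan" is one flat list of numbers, 6 for each row, row after row: the shift along the world's x, y, z in mm, then the turn, a rotation vector about the world's x, y, z in degrees. A call has 1 to 20 rows; each row shifts and turns the pose as measured when the row begins; what a row does not reach is not made up. A row lasts 1/10 s, in which the tool goes at most 50 mm and 8.59 degrees, less where a joint would pass 70% of its speed; a pose out of reach is approached as far as the arm can. A call with a gripper value outside its range is refused whole. "jaw" is the opening, from -1 (shut) to 1 (fully open), so that 0 is half open, set as the call begins (left out, the last holds). The fingers move at their own pace and stop on an object; "newtons" is the grip in N (left out, the last holds). Time passes only in rows, so rows that do not move let the fingers close. It gives the time, the measured TCP pose, the force and the opening at its end, in the units of the state.
- state(): the state, without advancing time (a new reading comes with each control period).
- capture(name): name is "scene" or "top" or "wrist"; returns a dict with "pixels" (400x640x3 uint8, red, green, blue), "fx", "fy", "cx", "cy" (pixels), "origin" and "orientation" of the camera in the world. Camera axes: x right, y up, looking along -z (the intrinsics and any distortion apply to the point x, -y, -z); pixel columns grow to the right and rows downward; lengths in m; the calibration is good to about 2 mm. A picture is of the moment at which its call begins. There is no depth.
- hand_in(): hands the job in, once; it reports no verdict.
Trained networks look in a picture, given as the dict that the camera call returned (one of the last four; its "shot" number tells which), for a name from the list of things; names that differ only in an ending like _2 or _b are one class to them, and where a whole thing is asked for, a point or a joint stands for the part that bears it (a point fixed in the world has none). Each returns a list of dicts, best first, with "score" (0 to 1); they miss things now and then, are a little off and sometimes report something else, mostly with a low value. They report only what shows in the picture. A call takes as long as a camera call. They do not tell look-alikes from the thing itself.
- boxes_of(target, picture): "point" ([column, row] in pixels, amid what is visible of it).
- tip_of(target, picture): "point" ([column, row] in pixels: a listed point, or the origin of a listed thing).
The state is a dict: "time": time; "q": joint angles; "joint_velocities": joint speeds; "effort": joint torques, N m; "tool_pos": TCP position; "tool_rot": TCP orientation; "contact_force": force on the tool from outside, world axes, zero at the start; "ft_torque": the same for the moment, N m; "gripper_width": finger opening in m.
Only numpy, scipy, OpenCV 4.12 (cv2) and the standard library are available. Lean on these libraries where they do the work, as an engineer would, in place of code of your own. Each camera call takes 0.05 s, during which the arm holds its last target.

### The job

Fit the embossing die that has ears into the press bed: slide its two ears down into the clipped end slots and press until the die sits fully home and flat on the bed. Then swing the keeper all the way round to its stop, so that its tongue lies over the edge of the die's plate, and let go; leave the earless die and the other things on the table where they are.

Things in the scene. Friction and masses are not known exactly. Their poses are not given: they have to be found in the camera images.
- die_mid (a point): The die to fit, loose, flat on the table: aluminium plate 70 (x) x 120 (y) x 6 mm with a 30 mm wide, 16 mm long, 6 mm thick ear at the middle of each short end (152 mm over the ears). On the plate, centred, a wooden block with brass face, 40 (x) x 80 (y) x 30 mm tall: grip it across x. 36 mm tall in all, about 0.32 kg. Point: centre, 18 mm above the underside. y along the ears, z up; alike either way round.
- spare_mid (a point): The other die, to be left alone: same materials, shorter, no ears: plate 70 (x) x 90 (y) x 6 mm, block 40 x 60 mm, 36 mm tall in all. Point: its centre, 18 mm above the underside; y along its length.
- bed (a point): Fixed grey press bed. Point: middle of the flat face where the die's underside must rest, 20 mm above the table. y from slot to slot, z up, keeper on the +x side. Base 176 mm long (y), from 45 mm behind to 70 mm ahead (x). The cheek blocks at the ends (27 to 42 mm out in x, 62 to 82 mm in y, 26 mm tall) leave 124 mm for the 120 mm plate, flaring to 134 mm at the top.
- slot_a (a point): Open-topped slot between the two cheek blocks at the bed's +y end; point in its middle at bed height. Two steel spring clips face each other across it (x): noses 9 mm above the bed, 25 mm apart at rest, flared above to about 40 mm; each yields 7 mm. Ears must be pushed down between them (some 5 to 20 N for the die); the noses then snap over the ears. Weight or a drop will not; push steadily.
- slot_b (a point): The same slot with spring clips at the bed's -y end, 142 mm from slot_a.
- keeper (a joint): Keeper, a flat steel bell crank on a vertical pivot on the bed. Grows anticlockwise seen from above: 0 fully open, 2.0 rad closed on its stop, tongue over the plate. Starts at 0 to 0.5, stays where left (about 1.5 N at the knob). Tongue 28 mm long, 16 mm wide, passes 2.5 mm above the plate of a seated die and strikes one that is not down.
- keeper_knob (a point): The keeper's black upright knob, 18 mm across, 28 mm tall, on the end of the keeper's arm, 50 mm from the pivot. Point: on its axis at mid-height, 48.5 mm above the table; foot at 34.5 mm, top at 62.5 mm.
- keeper_pivot (a point): Point on the pivot's vertical axis at the knob's mid-height, 56 mm (+x) and 38 mm (+y) from the bed's middle. Seen from above, the knob lies from it at angle (joint value - 0.866 rad), anticlockwise from the bed's +x axis.
- tin_mid (a point): Bystander: round lidded steel tin, 83 mm across, 38 mm tall; point at its centre.
- can_mid (a point): Bystander: upright rectangular metal can with a black cap, 60 x 100 mm, 168 mm tall; point at its centre.
- mallet_mid (a point): Bystander: lying wooden mallet, 202 mm long, head 90 x 44 x 44 mm; point near the head's middle, 22 mm up.
There are look-alikes about, which are no part of the job. What is shaped like the part that bears die_mid but green or red is not meant.

How it is judged:
By the outcome, as a careful person would: the job done as asked, in the order asked, and still so for the second after the job is handed in, with the robot touching nothing.
It also fails if it takes over 51 s, if anything falls off the work surface, if the arm or the gripper's body presses on something with over 40 N, if the wrist force passes 120 N, or if a joint passes its speed limit or range.

## Working session

There is one attempt and no reset: what is moved stays moved. The work goes in short steps, Python scripts to look and compute and a tool call to move; the robot and the scene stay as the last step left them, time stands still between calls to the robot, and variables do not carry over. Pictures are saved under pics/ and viewed, and the job is handed in when it is done.

Besides the shell and the picture viewer there is one more tool, called after "Request:" as name(argument=value, ...) on one line, values as JSON. send_rows: Moves the arm, as the interface text tells. Its arguments: {"type":"object","properties":{"plan":{"type":"array","items":{"type":"number"}},"jaw":{"type":"number"},"newtons":{"type":"number"}},"required":["plan"]}

```bash
ls; mkdir -p pics; cat > h.py <<'E'
from cell import *
import numpy as np, cv2
from scipy.spatial.transform import Rotation as R
def RM(o): return R.from_quat([o[1],o[2],o[3],o[0]])
def ray(p,uv):
    d=np.array([(uv[0]-p['cx'])/p['fx'],-(uv[1]-p['cy'])/p['fy'],-1.0])
    return np.array(p['origin']),RM(p['orientation']).apply(d)
def atz(p,uv,z):
    o,d=ray(p,uv); return o+d*(z-o[2])/d[2]
def proj(p,X):
    c=RM(p['orientation']).inv().apply(np.array(X)-np.array(p['origin']))
    return np.array([p['cx']-p['fx']*c[...,0]/c[...,2], p['cy']+p['fy']*c[...,1]/c[...,2]]).T
def save(p,n): cv2.imwrite('pics/'+n+'.png',cv2.cvtColor(np.asarray(p['pixels']),cv2.COLOR_RGB2BGR))
E
python3 - <<'E'
from h import *
Z=dict(die_mid=.018,spare_mid=.018,bed=.02,slot_a=.02,slot_b=.02,keeper_knob=.0485,keeper_pivot=.0485,tin_mid=.019,can_mid=.084,mallet_mid=.022)
for c in ['top','scene']:
    p=capture(c); save(p,c+'0'); print(c,{k:v for k,v in p.items() if k!='pixels'})
    for t in Z:
        print(t,[(np.round(r['point'],1).tolist(),round(r['score'],2),atz(p,r['point'],Z[t]).round(4).tolist()) for r in tip_of(t,p)[:4]])
s=state();print(s)
E
```

```text
pics
top {'fx': 438.3555274576336, 'fy': 438.3555274576336, 'cx': 308.60110074904844, 'cy': 202.21589434900932, 'origin': array([0.42743383, 0.07230161, 1.38337979]), 'orientation': array([-0.70386186, -0.0364671 ,  0.03562042,  0.70850534]), 'shot': 1}
die_mid [([372.6, 227.5], 0.94, [0.4868, -0.1252, 0.018]), ([330.7, 267.8], 0.94, [0.3634, 0.0067, 0.018]), ([392.0, 290.8], 0.68, [0.2924, -0.1805, 0.018])]
spare_mid [([425.1, 232.7], 0.95, [0.4695, -0.2879, 0.018])]
bed [([273.9, 217.6], 0.7, [0.5195, 0.1819, 0.02])]
slot_a [([295.3, 228.1], 0.87, [0.4864, 0.1153, 0.02]), ([252.8, 215.0], 0.66, [0.5281, 0.2477, 0.02])]
slot_b [([295.3, 228.1], 0.87, [0.4864, 0.1153, 0.02]), ([252.8, 215.0], 0.66, [0.5281, 0.2477, 0.02])]
keeper_knob [([276.7, 188.2], 0.56, [0.608, 0.1712, 0.0485])]
keeper_pivot [([265.1, 198.1], 0.58, [0.5776, 0.2067, 0.0485])]
tin_mid [([400.3, 139.8], 0.97, [0.7643, -0.2189, 0.019])]
can_mid [([181.9, 263.6], 0.89, [0.3816, 0.447, 0.084]), ([300.2, 224.1], 0.59, [0.4954, 0.0988, 0.084])]
mallet_mid [([289.8, 140.4], 0.55, [0.764, 0.1318, 0.022])]
scene {'fx': 455
[... 1060 characters left out ...]
: 1.1, 'q': array([-1.30284707,  0.38286607,  0.04389258,  1.59787833, -0.01789983,
        1.16120133, -0.04985351]), 'joint_velocities': array([-0.00040309,  0.00038232, -0.00210251,  0.00075679, -0.00110182,
       -0.00108848,  0.00293733]), 'effort': array([ 7.31223427e-04, -4.33459783e+01,  1.02328364e+00, -2.49922156e+01,
        1.04879227e-02,  1.78238224e-03, -6.37635065e-07]), 'tool_pos': array([0.23245149, 0.6070307 , 0.23130108]), 'tool_rot': array([-1.05169956e-05,  1.81807950e-01,  9.83334058e-01,  2.11073596e-05]), 'contact_force': array([ 0.372715  , -0.40856633, -0.65235702]), 'ft_torque': array([ 0.06928549, -0.04399499,  0.04862004]), 'gripper_width': 0.08550378955951586}
```

View pictures.

View pics/top0.png

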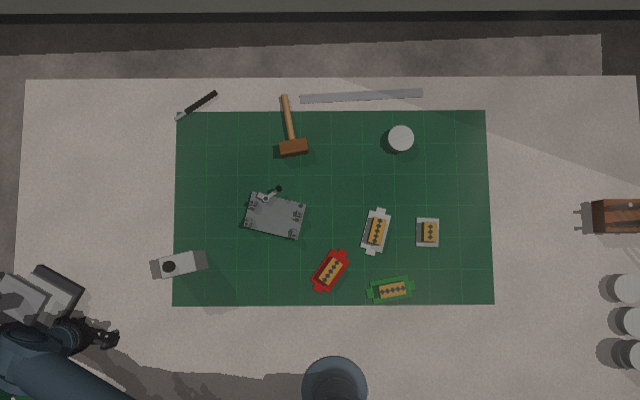

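View pics/scene0.png

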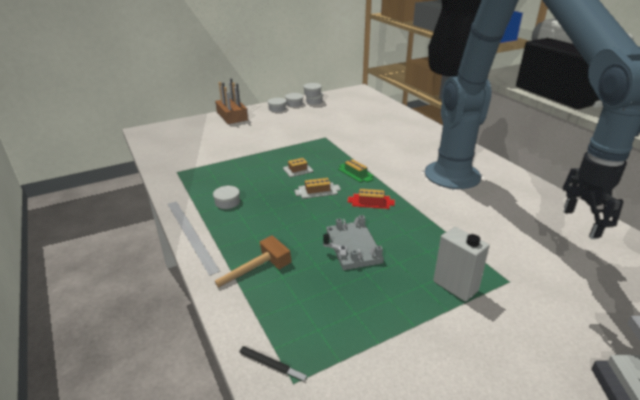

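Request:
send_rows(plan=[21,-36,10,0,0,0,21,-36,10,0,0,0,21,-36,10,0,0,0,21,-36,10,0,0,0,21,-36,10,0,0,0,21,-36,10,0,0,0,21,-36,10,0,0,0,21,-36,10,0,0,0,21,-36,10,0,0,0,21,-36,0,0,0,0,21,-36,0,0,0,0,21,-36,0,0,0,0,0,0,0,0,0,0])

```text
time: 2.4
tool_pos: [0.4874, 0.1563, 0.327]
tool_rot: [0.002, 0.179, 0.984, 0.003]
contact_force: [-0.8, -0.4, 0.2]
gripper_width: 0.0854
```

```bash
python3 - <<'E'
from h import *
p=capture('wrist'); save(p,'w1'); print({k:v for k,v in p.items() if k!='pixels'})
s=state();print(s['time'],s['tool_pos'],s['tool_rot'],s['q'])
Z=dict(bed=.02,slot_a=.02,keeper_knob=.0485,keeper_pivot=.0485)
for t in Z:
        print(t,[(np.round(r['point'],1).tolist(),round(r['score'],2),atz(p,r['point'],Z[t]).round(4).tolist()) for r in tip_of(t,p)[:4]])
E
```

```text
{'fx': 333.19517063505947, 'fy': 333.19517063505947, 'cx': 321.2437561843572, 'cy': 199.17923158647164, 'origin': array([0.41825805, 0.18105974, 0.47103987]), 'orientation': array([ 0.81394053, -0.11782167, -0.08489034,  0.56250555]), 'shot': 3}
2.45 [0.48602447 0.15965082 0.3269323 ] [0.00132189 0.17749036 0.98411187 0.00438677] [-0.78488569  0.0298498   0.40208287  1.8261596  -0.01846859  1.28109944
  0.83613265]
bed [([343.7, 171.4], 0.9, [0.5193, 0.1788, 0.02])]
slot_a [([294.0, 176.3], 0.87, [0.5015, 0.1121, 0.02]), ([394.7, 164.0], 0.84, [0.5343, 0.2477, 0.02])]
keeper_knob [([358.5, 241.2], 0.78, [0.6124, 0.1652, 0.0485])]
keeper_pivot [([379.7, 207.7], 0.94, [0.5765, 0.2074, 0.0485])]
```

View pics/w1.png

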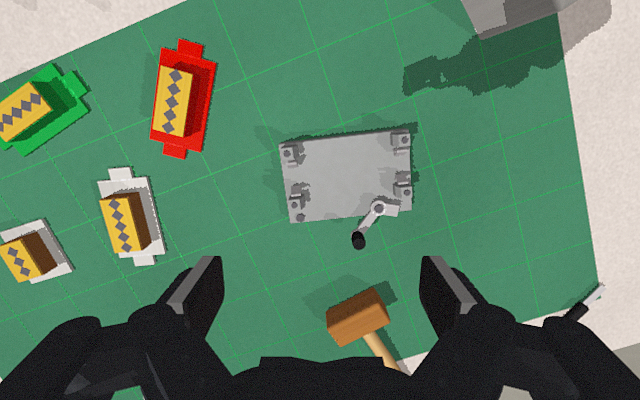

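```bash
cat >> h.py <<'E'
def bedpts():
    L=[]
    def box(x0,x1,y0,y1,z): return np.array([[x0,y0,z],[x1,y0,z],[x1,y1,z],[x0,y1,z]])
    L.append(box(-.045,.070,-.088,.088,.02))
    for sx in(-1,1):
        for sy in (-1,1): L.append(box(sx*.027,sx*.042,sy*.062,sy*.082,.046))
    return L
def diepts(z0=0):
    def box(x0,x1,y0,y1,z): return np.array([[x0,y0,z],[x1,y0,z],[x1,y1,z],[x0,y1,z]])
    pl=np.array([[-35,-60],[-15,-60],[-15,-76],[15,-76],[15,-60],[35,-60],[35,60],[15,60],[15,76],[-15,76],[-15,60],[-35,60]])/1000.
    return [np.c_[pl,np.full(12,z0+.006)],box(-.02,.02,-.04,.04,z0+.036)]
def place(P,x,y,yaw):
    c,s=np.cos(yaw),np.sin(yaw); return np.c_[x+c*P[:,0]-s*P[:,1],y+s*P[:,0]+c*P[:,1],P[:,2]]
def overlay(p,name,polys,crop,k=5,pts=()):
    im=cv2.cvtColor(np.asarray(p['pixels']),cv2.COLOR_RGB2BGR)
    x0,y0,x1,y1=crop; im=cv2.resize(im[y0:y1,x0:x1],None,fx=k,fy=k,interpolation=cv2.INTER_CUBIC)
    f=lambda uv:((np.array(uv)-[x0,y0]+.5)*k).round().astype(int)
    for q in polys: cv2.polylines(im,[f(proj(p,q)).reshape(-1,1,2)],True,(0,0,255),1)
    for X in pts: cv2.drawMarker(im,tuple(int(v) for v in f(proj(p,np.array(X)))),(255,0,255),0,12,1)
    cv2.imwrite('pics/'+name+'.png',im)
E
python3 - <<'E'
from h import *
import pickle
p=capture('wrist'); pickle.dump(p,open('w1.pkl','wb'))
B=[place(q,.519,.1795,np.radians(-15)) for q in bedpts()]
overlay(p,'ov1',B,(260,110,430,260),4.5)
r=place(np.array([[0,0,.02],[.056,.038,.0345],[.0,.071,.02],[0,-.071,.02]]),.519,.1795,np.radians(-15))
E
```

```text
(no output)
```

View pics/ov1.png

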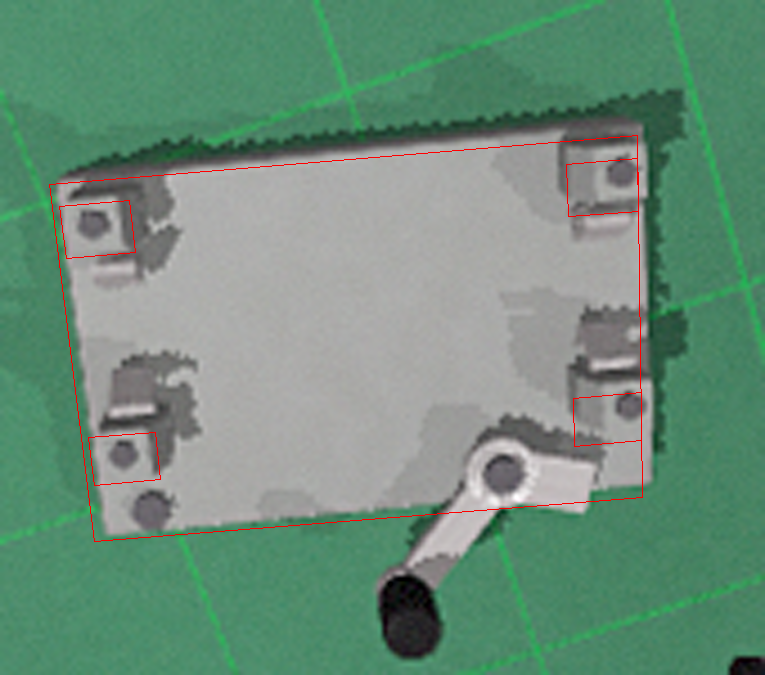

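```bash
python3 - <<'E'
from h import *
import pickle
from scipy.optimize import least_squares
p=pickle.load(open('w1.pkl','rb'))
obs=np.array([[60,180],[105,538],[650,485],[645,125]])/4.5+[260,110]-.5
C=bedpts()[0]
print(proj(p,place(C,.519,.1795,np.radians(-15)))*1)
f=lambda v:(proj(p,place(C,v[0],v[1],v[2]))-obs).ravel()
# order check: C: (-,-),(+,-),(+,+),(-,+)
r=least_squares(f,[.519,.1795,-.26]);print(r.x,np.degrees(r.x[2]),r.fun)
s=r.x
print(place(np.array([[.056,.038,.0345]]),*s), 'pivot pix obs',atz(p,(505/4.5+259.5,474/4.5+109.5),.042))
overlay(p,'ov2',[place(q,*s) for q in bedpts()],(260,110,430,260),4.5)
o,d=ray(p,(358,241));print(o,d)
E
```

```text
[[270.48714179 150.47593279]
 [280.47887263 229.68351506]
 [402.14788441 219.92841578]
 [400.95107388 139.49007049]]
[ 0.51780219  0.18285324 -0.25223569] -14.452040678502465 [-0.61177646 -0.05256718  0.02657223 -0.33335582  0.6801269   0.5754414
 -0.04943512 -0.09830884]
[[0.58151382 0.20567491 0.0345    ]] pivot pix obs [0.57863626 0.20659569 0.042     ]
[0.41422023 0.18938743 0.47040213] [ 0.41945533 -0.02640571 -0.92265004]
```

View pics/ov2.png

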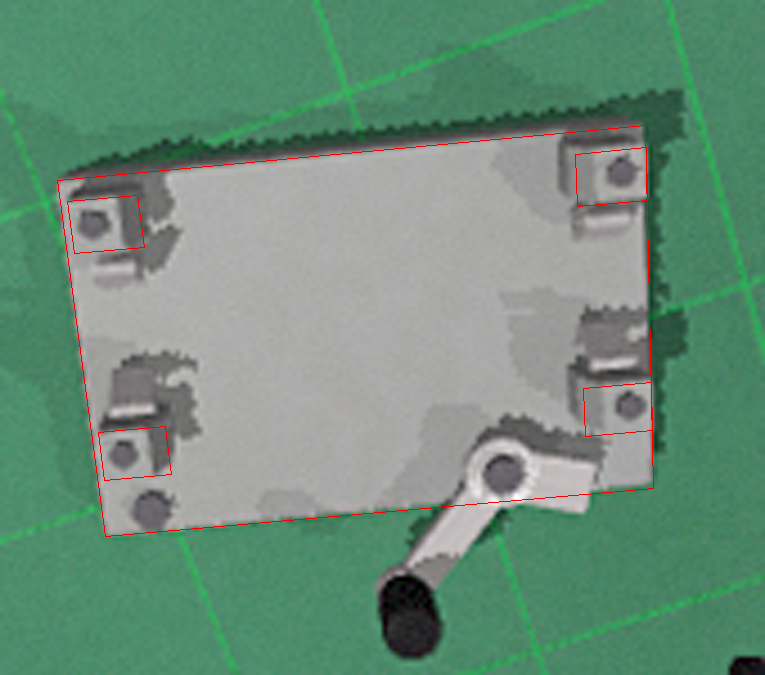

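Request:
send_rows(plan=[0,-38,-10,0,0,0,0,-38,-12,0,0,0,0,-38,-15,0,0,0,0,-38,-15,0,0,0,0,-38,-15,0,0,0,0,-38,-15,0,0,0,0,-38,-15,0,0,0,0,-10,-10,0,0,0,0,0,0,0,0,0,0,0,0,0,0,0])

```text
time: 3.7
tool_pos: [0.4806, -0.0994, 0.2164]
tool_rot: [0.002, 0.152, 0.988, 0.007]
contact_force: [-0.8, 0.8, 0.4]
gripper_width: 0.0854
```

```bash
python3 - <<'E'
from h import *
p=capture('wrist'); save(p,'w2')
s=state();print(s['time'],s['tool_pos'],s['tool_rot'],s['q'],s['joint_velocities'])
print([(np.round(r['point'],1).tolist(),round(r['score'],2),atz(p,r['point'],.018).round(4).tolist()) for r in tip_of('die_mid',p)[:4]])
import pickle;pickle.dump(p,open('w2.pkl','wb'))
E
```

```text
3.75 [ 0.48063042 -0.09883572  0.21638901] [0.00170968 0.15125902 0.98846915 0.00682075] [-0.49349728  0.09398046  0.66049893  2.01555895 -0.08221101  1.04994817
  1.47273491] [-0.00794846 -0.00751599 -0.00881921 -0.00835977 -0.00033526 -0.00125772
  0.00290987]
[([175.3, 13.6], 0.95, [0.299, -0.1803, 0.018]), ([386.7, 12.9], 0.61, [0.3561, 0.0051, 0.018]), ([285.9, 181.5], 0.59, [0.4788, -0.1358, 0.018])]
```

View pics/w2.png

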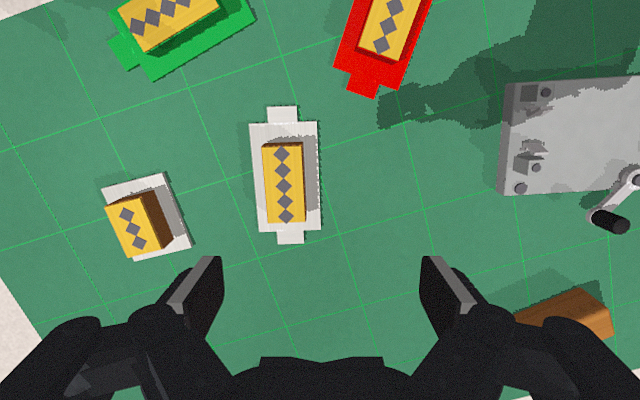

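```bash
python3 - <<'E'
from h import *
import pickle
p=pickle.load(open('w2.pkl','rb'))
D=[place(q,.4788,-.1358,np.radians(75.5)) for q in diepts()]
overlay(p,'ov3',D,(220,95,360,255),4)
E
```

```text
(no output)
```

View pics/ov3.png

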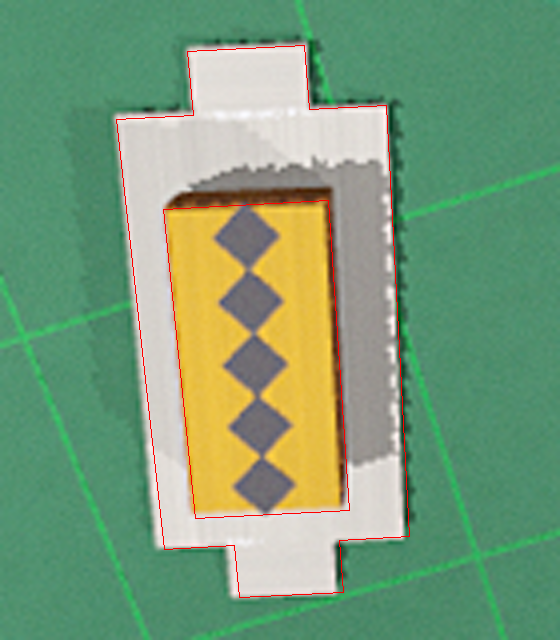

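```bash
python3 - <<'E'
from h import *
import pickle
from scipy.optimize import least_squares
p=pickle.load(open('w2.pkl','rb'))
def cor(v):
    D=[place(q,*v) for q in diepts()]; return proj(p,np.vstack([D[0][[0,5,6,11,2,3,8,9]],D[1]]))
v0=[.4788,-.1358,np.radians(75.5)]
c0=(cor(v0)-[220,95]+.5)*4; print(c0.round())
# observed matched nearest
obs=np.array([[117,116],[388,103],[408,536],[157,548],[231,598],[343,594],[187,50],[305,43],[163,210],[331,200],[341,509],[194,516]],float)
i=[np.argmin(np.linalg.norm(c0-o,axis=1)) for o in obs]; print(i)
O=obs/4+[220,95]-.5
f=lambda v:(cor(v)[i]-O).ravel()
r=least_squares(f,v0,loss='soft_l1');print(r.x,np.degrees(r.x[2]),r.fun.round(2))
s=state();a=RM(s['tool_rot']).as_matrix();print(a.round(3),s['tool_pos'],np.degrees(np.arctan2(a[1,1],a[0,1])))
E
```

```text
[[164. 549.]
 [409. 536.]
 [386. 105.]
 [116. 119.]
 [239. 597.]
 [343. 592.]
 [304.  45.]
 [187.  51.]
 [195. 518.]
 [349. 510.]
 [328. 200.]
 [163. 209.]]
[np.int64(3), np.int64(2), np.int64(1), np.int64(0), np.int64(4), np.int64(5), np.int64(7), np.int64(6), np.int64(11), np.int64(10), np.int64(9), np.int64(8)]
[ 0.47844453 -0.1360589   1.30777482] 74.92997801502229 [-0.03  0.24 -0.36  0.57 -0.53  0.16  0.88 -0.2   1.01 -0.55 -1.02 -0.67
  0.37 -0.08  0.15  0.4  -0.01 -0.69 -0.73  0.02  1.27  0.26 -0.52  0.18]
[[-0.954  0.298  0.006]
 [ 0.298  0.954  0.013]
 [-0.002  0.014 -1.   ]] [ 0.48091441 -0.0985721   0.21665544] 72.64093447841573
```

Request:
send_rows(plan=[-3,-20,-20,-0.8,0.4,2.3,0,-17,-30,0,0,0,0,0,-35,0,0,0,0,0,-30,0,0,0,0,0,-10,0,0,0,0,0,0,0,0,0,0,0,0,0,0,0])

```text
time: 4.5
tool_pos: [0.4882, -0.1241, 0.0947]
tool_rot: [0.007, 0.118, 0.993, 0.003]
contact_force: [-0.2, -0.5, 0.1]
gripper_width: 0.0853
```

```bash
python3 - <<'E'
from h import *
import pickle
p=capture('wrist'); save(p,'w3'); pickle.dump(p,open('w3.pkl','wb'))
s=state();a=RM(s['tool_rot']).as_matrix();print(a.round(3),s['tool_pos'],np.degrees(np.arctan2(a[1,1],a[0,1])),s['contact_force'])
v=[.4785,-.1360,1.3078]
overlay(p,'ov4',[place(q,*v) for q in diepts()],(160,30,480,270),2.5)
E
```

```text
[[-0.972  0.234  0.016]
 [ 0.234  0.972  0.004]
 [-0.014  0.008 -1.   ]] [ 0.48857879 -0.12396683  0.09498891] 76.47086189610589 [-0.00944934 -0.41333109  0.3036148 ]
```

View pics/ov4.png

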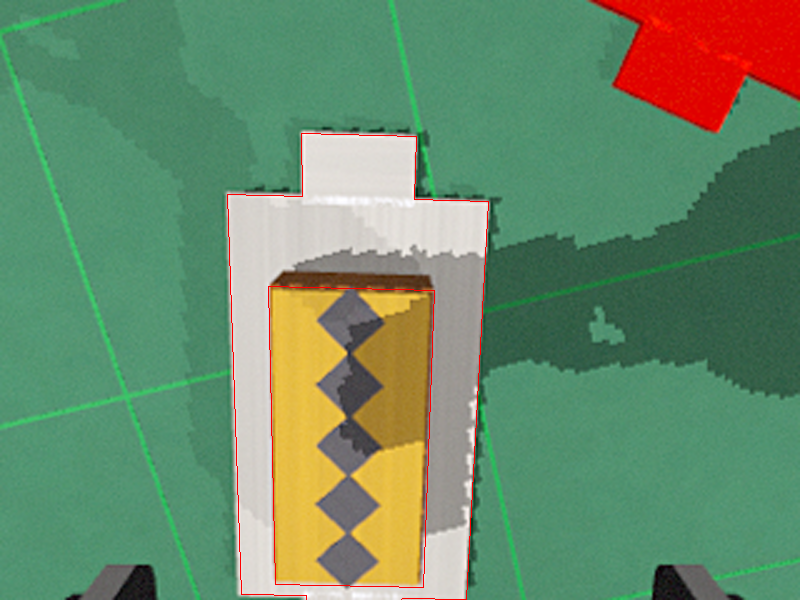

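Request:
send_rows(plan=[-10,-12,0,-0.2,0.9,-1.5,0,0,0,0,0,0,-1,-1,-25,0,0,0,0,0,-20,0,0,0,0,0,0,0,0,0])

```text
time: 5.05
tool_pos: [0.4827, -0.1395, 0.0557]
tool_rot: [0.007, 0.133, 0.991, 0.001]
contact_force: [-0.3, 0.7, 0.5]
gripper_width: 0.0855
```

```bash
cat >> h.py <<'E'
def st():
    s=state();a=RM(s['tool_rot']).as_matrix()
    z=a[:,2]; rv=np.degrees(np.cross(z,[0,0,-1]))
    print('t',round(s['time'],2),'pos',(1000*s['tool_pos']).round(1),'jaw',np.degrees(np.arctan2(a[1,1],a[0,1])).round(2),'levelrv',rv.round(2),'F',s['contact_force'].round(1),'T',s['ft_torque'].round(2),'w',round(s['gripper_width'],4),'q7',s['q'].round(2))
E
python3 -c "
from h import *
st()"
```

```text
t 5.05 pos [ 482.7 -139.5   55.7] jaw 74.77 levelrv [-0.03  0.8   0.  ] F [-0.3  0.7  0.5] T [-0.02  0.06  0.07] w 0.0855 q7 [-0.32  0.4   0.6   2.11 -0.34  0.71  1.81]
```

Request:
send_rows(plan=[-4,3.5,0,0,0.8,0,0,0,-12,0,0,0,0,0,-12,0,0,0,0,0,-10,0,0,0,0,0,0,0,0,0])

```text
time: 5.55
tool_pos: [0.481, -0.1364, 0.0224]
tool_rot: [0.002, 0.133, 0.991, 0.001]
contact_force: [0.2, -0.7, -0.4]
gripper_width: 0.0858
```

```bash
python3 -c "
from h import *
st()"
```

```text
t 5.55 pos [ 481.  -136.4   22.4] jaw 74.73 levelrv [-0.03  0.27  0.  ] F [ 0.2 -0.7 -0.4] T [ 0.04  0.06 -0.01] w 0.0858 q7 [-0.29  0.46  0.56  2.12 -0.4   0.66  1.84]
```

Request:
send_rows(plan=[-2.5,0.4,-8,0,0.3,0,0,0,0,0,0,0])

```text
time: 5.75
tool_pos: [0.4781, -0.1359, 0.0134]
tool_rot: [-0.001, 0.133, 0.991, 0.0]
contact_force: [-0.8, 0.2, 0.5]
gripper_width: 0.0855
```

Request:
send_rows(plan=[0,0,0,0,0,0,0,0,0,0,0,0,0,0,0,0,0,0,0,0,0,0,0,0,0,0,0,0,0,0,0,0,0,0,0,0], jaw=-1, newtons=70)

```text
time: 6.35
tool_pos: [0.4786, -0.1363, 0.0139]
tool_rot: [-0.0, 0.133, 0.991, 0.0]
contact_force: [-0.7, -0.6, -1.4]
gripper_width: 0.0384
```

```bash
python3 -c "
from h import *
st()"
```

```text
t 6.35 pos [ 478.6 -136.3   13.9] jaw 74.71 levelrv [-0.01 -0.02 -0.  ] F [-0.7 -0.6 -1.4] T [-0.1  -0.08  0.01] w 0.0384 q7 [-0.28  0.48  0.55  2.12 -0.41  0.65  1.85]
```

Request:
send_rows(plan=[0,0,20,0,0,0,0,0,35,0,0,0,0,0,35,0,0,0,2,20,20,0,0,-8,4,35,0,0,0,-8,4,35,0,0,0,-8,4,35,0,0,0,-8,4,35,0,0,0,-8,4,35,0,0,0,-8,4,35,0,0,0,-8,4,35,0,0,0,-8,0,0,0,0,0,-8,0,0,0,0,0,0])

```text
time: 7.65
tool_pos: [0.4982, 0.1389, 0.1234]
tool_rot: [-0.005, 0.71, 0.705, 0.003]
contact_force: [-0.2, -1.4, -2.5]
gripper_width: 0.0385
```

```bash
python3 -c "
from h import *
st()
p=capture('wrist'); save(p,'w4')"
```

```text
t 7.65 pos [498.2 138.9 123.4] jaw -0.41 levelrv [-0.64 -0.22 -0.  ] F [-0.2 -1.4 -2.5] T [-0.08  0.05 -0.03] w 0.0385 q7 [-1.04  0.35  0.81  2.04 -0.34  0.89 -0.05]
```

View pics/w4.png

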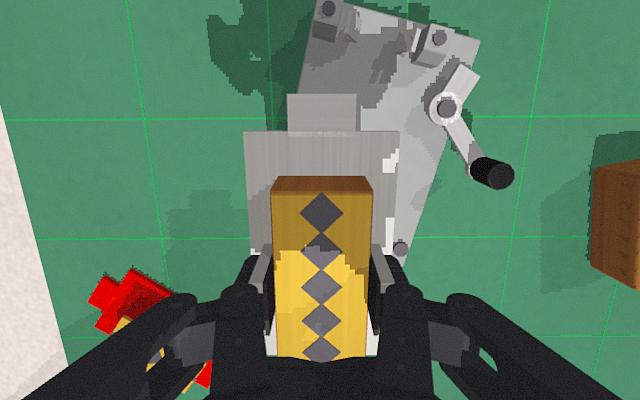

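Request:
send_rows(plan=[10,22,0,-0.6,-0.2,-7,10,22,0,0,0,-7,0,0,0,0,0,0,0,0,0,0,0,0])

```text
time: 8.1
tool_pos: [0.5167, 0.1796, 0.1222]
tool_rot: [-0.001, 0.791, 0.612, -0.001]
contact_force: [-0.5, -1.0, -3.3]
gripper_width: 0.0386
```

```bash
python3 - <<'E'
from h import *
import pickle
st()
p=capture('wrist'); save(p,'w5');pickle.dump((p,state()),open('w5.pkl','wb'))
v=[.5178,.1829,np.radians(-14.45)]
s=state();a=RM(s['tool_rot']).as_matrix();yaw=np.arctan2(a[1,1],a[0,1])
D=[place(q,s['tool_pos'][0],s['tool_pos'][1],yaw) for q in diepts(s['tool_pos'][2]-.0139)]
overlay(p,'ov5',[place(q,*v) for q in bedpts()]+D,(160,0,560,300),2)
E
```

```text
t 8.1 pos [516.7 179.6 122.2] jaw -14.53 levelrv [-0.03 -0.19 -0.  ] F [-0.5 -1.  -3.3] T [-0.04  0.01  0.  ] w 0.0386 q7 [-1.1   0.43  0.83  1.97 -0.4   0.92 -0.32]
```

View pics/ov5.png

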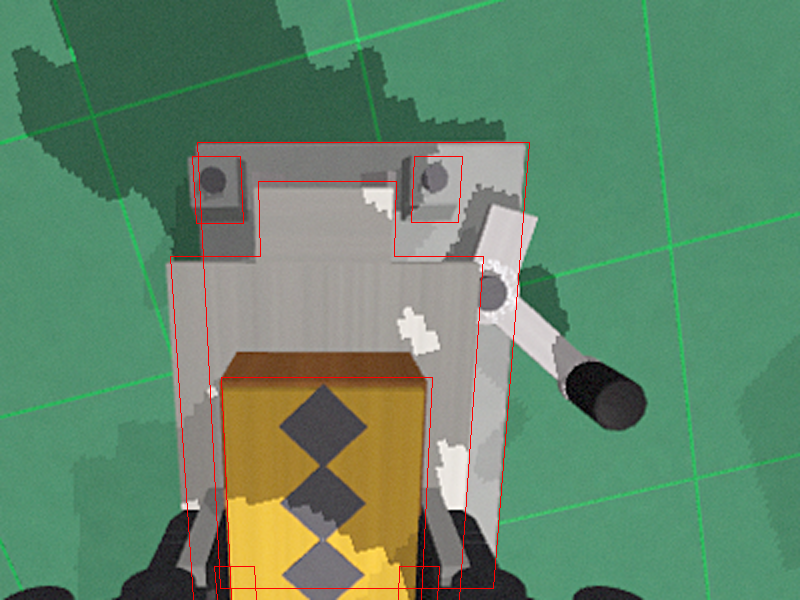

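```bash
python3 - <<'E'
from h import *
import pickle
p,s=pickle.load(open('w5.pkl','rb'))
v=[.5178,.1829,np.radians(-14.45)]
overlay(p,'ov6',[place(q,*v) for q in bedpts()],(240,60,440,190),4)
E
```

```text
(no output)
```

View pics/ov6.png

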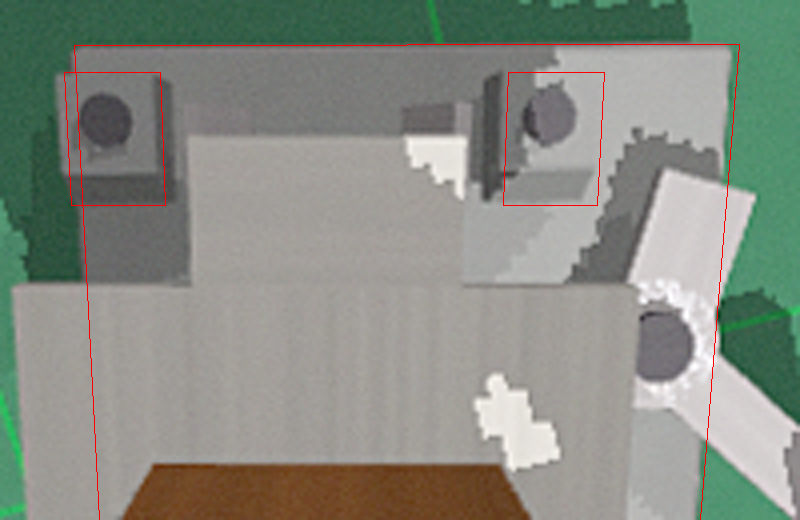

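Request:
send_rows(plan=[1,4.5,-15,0,-0.2,0,0,0,-20,0,0,0,0,0,-14,0,0,0,0,0,0,0,0,0,0,0,0,0,0,0])

```text
time: 8.65
tool_pos: [0.516, 0.1796, 0.0692]
tool_rot: [-0.001, 0.792, 0.611, -0.0]
contact_force: [-0.5, 0.0, -2.6]
gripper_width: 0.0386
```

```bash
python3 - <<'E'
from h import *
import pickle
st()
p=capture('wrist');pickle.dump((p,state()),open('w6.pkl','wb'))
v=[.5178,.1829,np.radians(-14.45)]
s=state();a=RM(s['tool_rot']).as_matrix();yaw=np.arctan2(a[1,1],a[0,1])
D=[place(q,s['tool_pos'][0],s['tool_pos'][1],yaw) for q in diepts(s['tool_pos'][2]-.0139)]
overlay(p,'ov7',[place(q,*v) for q in bedpts()]+D,(210,40,450,220),3.3)
E
```

```text
t 8.65 pos [516.  179.6  69.2] jaw -14.69 levelrv [-0.07 -0.11 -0.  ] F [-0.5  0.  -2.6] T [ 0.01  0.04 -0.01] w 0.0386 q7 [-1.04  0.51  0.77  2.   -0.48  0.83 -0.26]
```

View pics/ov7.png

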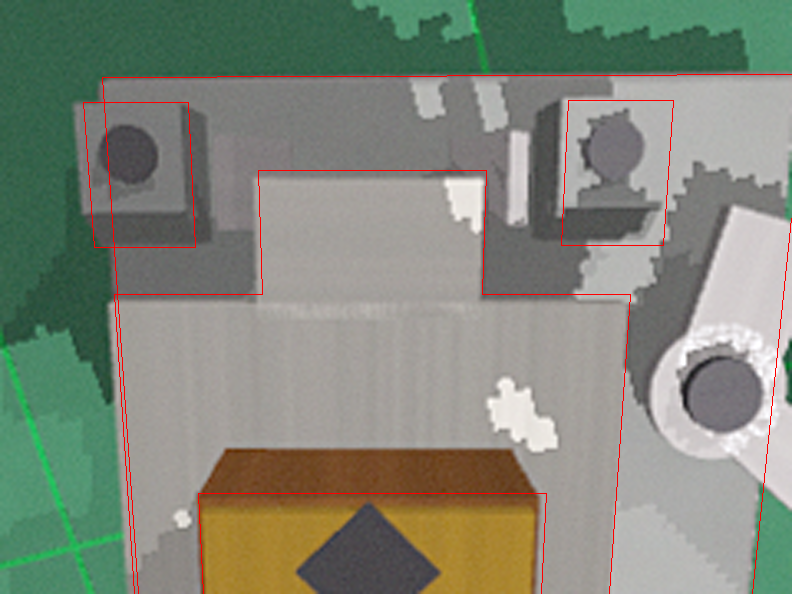

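Request:
send_rows(plan=[1.3,4.6,0,0,0,0.2,0,0,0,0,0,0])

```text
time: 8.9
tool_pos: [0.518, 0.1847, 0.0701]
tool_rot: [-0.001, 0.791, 0.612, 0.0]
contact_force: [-0.4, 0.8, -3.3]
gripper_width: 0.0382
```

```bash
python3 - <<'E'
from h import *
st()
E
```

```text
t 8.9 pos [518.  184.7  70.1] jaw -14.49 levelrv [-0.13 -0.04 -0.  ] F [-0.4  0.8 -3.3] T [ 0.02 -0.07 -0.03] w 0.0382 q7 [-1.05  0.51  0.77  1.99 -0.48  0.83 -0.26]
```

Request:
send_rows(plan=[-0.6,-0.6,-6,0,0,0,0,0,-6,0,0,0,0,0,-5,0,0,0,0,0,0,0,0,0])

```text
time: 9.3
tool_pos: [0.5184, 0.1852, 0.053]
tool_rot: [-0.001, 0.79, 0.613, 0.002]
contact_force: [1.0, -0.4, -3.1]
gripper_width: 0.0385
```

```bash
python3 - <<'E'
from h import *
import pickle
st()
p=capture('wrist');pickle.dump((p,state()),open('w7.pkl','wb'))
v=[.5178,.1829,np.radians(-14.45)]
s=state();a=RM(s['tool_rot']).as_matrix();yaw=np.arctan2(a[1,1],a[0,1])
D=[place(q,s['tool_pos'][0],s['tool_pos'][1],yaw) for q in diepts(s['tool_pos'][2]-.0139)]
overlay(p,'ov8',[place(q,*v) for q in bedpts()]+D,(210,40,450,220),3.3)
E
```

```text
t 9.3 pos [518.4 185.2  53. ] jaw -14.4 levelrv [-0.22  0.1   0.  ] F [ 1.  -0.4 -3.1] T [0.   0.01 0.04] w 0.0385 q7 [-1.03  0.54  0.74  1.99 -0.51  0.8  -0.24]
```

View pics/ov8.png

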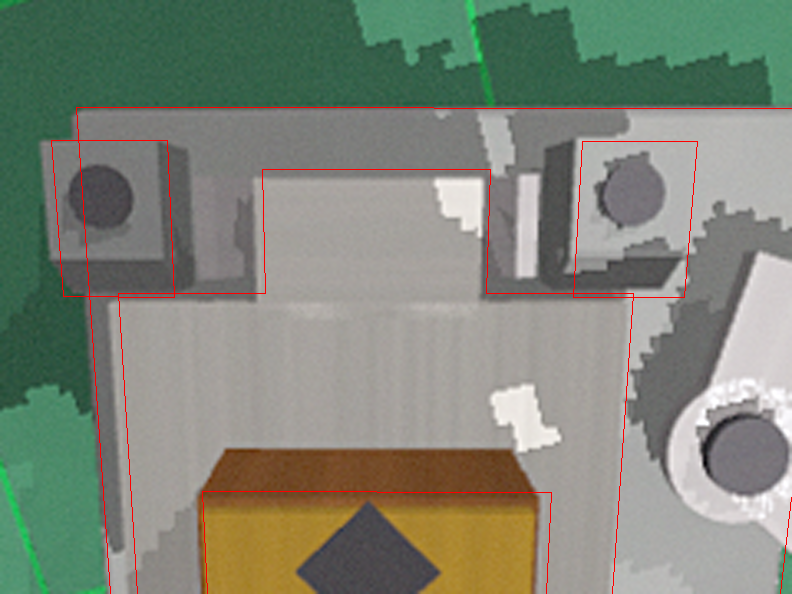

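Request:
send_rows(plan=[-0.7,-1.2,0,-0.2,0.1,0,0,0,-4,0,0,0,0,0,-4,0,0,0], newtons=90)

```text
time: 9.65
tool_pos: [0.5189, 0.1842, 0.0462]
tool_rot: [-0.0, 0.79, 0.613, 0.001]
contact_force: [-2.9, 0.4, 6.9]
gripper_width: 0.0378
```

```bash
python3 - <<'E'
from h import *
st()
E
```

```text
t 9.65 pos [518.9 184.2  46.2] jaw -14.39 levelrv [-0.09  0.09  0.  ] F [-2.9  0.4  6.9] T [-0.07  0.53  0.04] w 0.0378 q7 [-1.02  0.55  0.74  2.   -0.52  0.79 -0.23]
```

Request:
send_rows(plan=[-1.3,0,-2,0,0,0,0,0,-3,0,0,0,0,0,-3,0,0,0])

```text
time: 9.95
tool_pos: [0.5196, 0.1849, 0.0411]
tool_rot: [-0.001, 0.79, 0.613, 0.002]
contact_force: [-1.8, 0.3, 2.5]
gripper_width: 0.0379
```

```bash
python3 - <<'E'
from h import *
st()
E
```

```text
t 9.95 pos [519.6 184.9  41.1] jaw -14.38 levelrv [-0.28  0.14  0.  ] F [-1.8  0.3  2.5] T [-0.    0.59  0.03] w 0.0379 q7 [-1.01  0.56  0.73  2.   -0.53  0.78 -0.22]
```

Request:
send_rows(plan=[-2,-0.8,-1,-0.3,0.1,0,-0.5,0,-3,0,0,0,-0.5,0,-3,0,0,0,0,0,-3,0,0,0])

```text
time: 10.35
tool_pos: [0.5187, 0.1854, 0.0339]
tool_rot: [-0.0, 0.79, 0.613, 0.002]
contact_force: [-12.8, -2.2, 41.0]
gripper_width: 0.0382
```

```bash
python3 - <<'E'
from h import *
st()
E
```

```text
t 10.35 pos [518.7 185.4  33.9] jaw -14.36 levelrv [-0.18  0.14  0.  ] F [-12.8  -2.2  41. ] T [-0.45  2.83  0.11] w 0.0382 q7 [-1.01  0.57  0.72  2.   -0.54  0.77 -0.22]
```

```bash
python3 - <<'E'
from h import *
import pickle
p=capture('wrist');pickle.dump((p,state()),open('w8.pkl','wb'))
st()
overlay(p,'ov9',[],(200,30,460,230),3)
E
```

```text
t 10.4 pos [518.8 185.3  34. ] jaw -14.37 levelrv [-0.2   0.13  0.  ] F [-6.5 -0.5 19.5] T [-0.18  1.68  0.13] w 0.0385 q7 [-1.01  0.57  0.72  2.   -0.54  0.77 -0.22]
```

View pics/ov9.png

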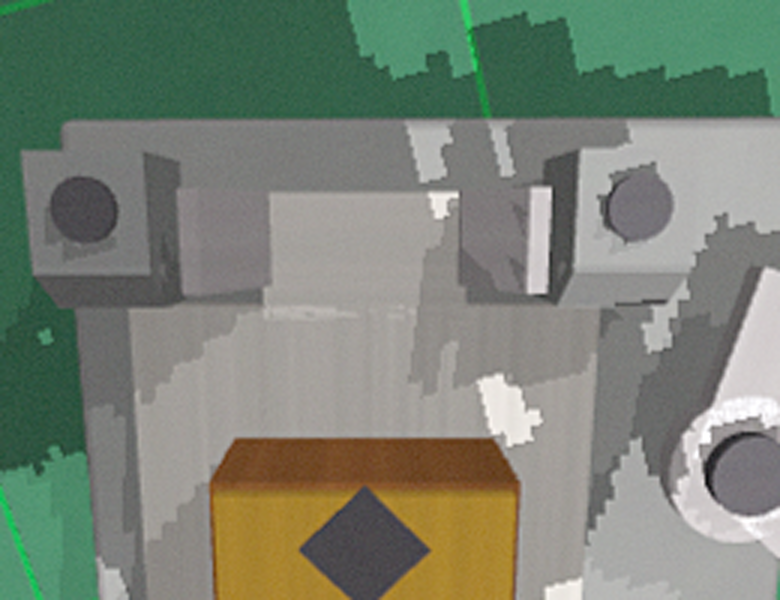

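Request:
send_rows(plan=[-0.8,0,-2.5,0,0,0,-0.5,0,-2.5,0,0,0,0,0,-2.5,0,0,0])

```text
time: 10.7
tool_pos: [0.5188, 0.1854, 0.034]
tool_rot: [-0.004, 0.79, 0.613, 0.002]
contact_force: [-10.1, -0.4, 25.4]
gripper_width: 0.0382
```

```bash
python3 - <<'E'
from h import *
st()
p=capture('scene'); save(p,'s1')
overlay(p,'ov10',[],(280,180,440,300),5)
E
```

```text
t 10.7 pos [518.8 185.4  34. ] jaw -14.35 levelrv [-0.53 -0.14 -0.  ] F [-10.1  -0.4  25.4] T [-0.62  1.61  0.11] w 0.0382 q7 [-1.    0.57  0.71  2.   -0.54  0.77 -0.21]
```

View pics/ov10.png

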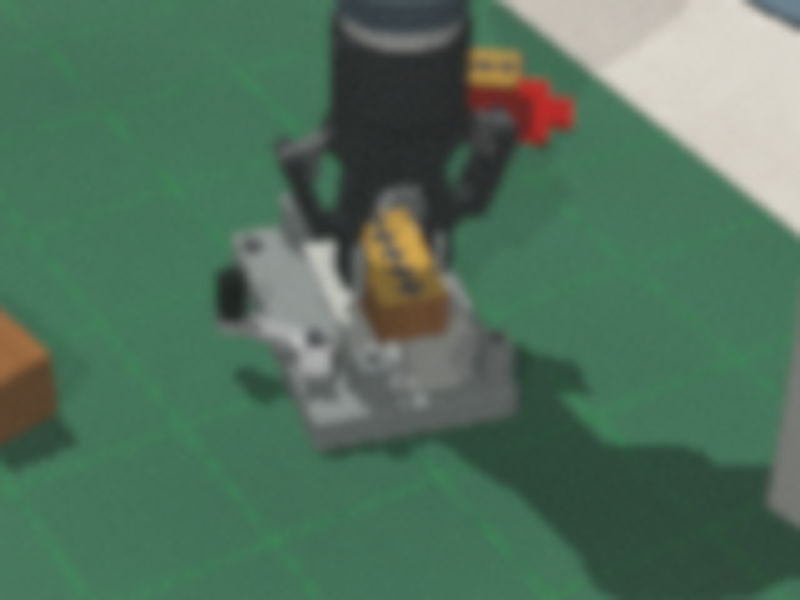

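Request:
send_rows(plan=[0,0,0,0,0,0,0,0,0,0,0,0,0,0,0,0,0,0,0,0,0,0,0,0], jaw=0.5)

```text
time: 11.15
tool_pos: [0.5191, 0.1845, 0.0335]
tool_rot: [-0.004, 0.79, 0.613, 0.002]
contact_force: [0.2, -0.3, 0.0]
gripper_width: 0.0641
```

```bash
python3 - <<'E'
from h import *
st()
E
```

```text
t 11.15 pos [519.1 184.5  33.5] jaw -14.44 levelrv [-0.5  -0.07 -0.  ] F [ 0.2 -0.3  0. ] T [-0.03  0.03  0.07] w 0.0641 q7 [-1.    0.57  0.71  2.   -0.54  0.77 -0.21]
```

Request:
send_rows(plan=[0,0,20,0.5,0,0,0,0,40,0,0,0,0,0,40,0,0,0,-8,-30,40,0,0,0,-9,-36,10,0,0,0,-9,-36,0,0,0,0,0,0,0,0,0,0,0,0,0,0,0,0])

```text
time: 11.95
tool_pos: [0.4903, 0.0798, 0.1842]
tool_rot: [-0.006, 0.79, 0.614, 0.003]
contact_force: [0.2, 0.6, -0.2]
gripper_width: 0.0639
```

```bash
python3 - <<'E'
from h import *
import pickle
st()
p=capture('wrist');save(p,'w9');pickle.dump((p,state()),open('w9.pkl','wb'))
for t,z in dict(die_mid=.038,keeper_knob=.0485,keeper_pivot=.0485,bed=.02).items():
  print(t,[(np.round(r['point'],1).tolist(),round(r['score'],2),atz(p,r['point'],z).round(4).tolist()) for r in tip_of(t,p)[:3]])
E
```

```text
t 11.95 pos [490.3  79.8 184.2] jaw -14.29 levelrv [-0.75 -0.21 -0.  ] F [ 0.2  0.6 -0.2] T [-0.02 -0.03 -0.01] w 0.0639 q7 [-1.1   0.21  0.97  2.04 -0.22  1.   -0.27]
die_mid [([325.6, 58.5], 0.66, [0.5182, 0.1822, 0.038]), ([215.1, 280.1], 0.58, [0.3643, 0.0135, 0.038]), ([447.3, 46.8], 0.19, [0.6149, 0.1664, 0.038])]
keeper_knob [([448.5, 46.8], 0.74, [0.6119, 0.1656, 0.0485])]
keeper_pivot []
bed []
```

View pics/w9.png

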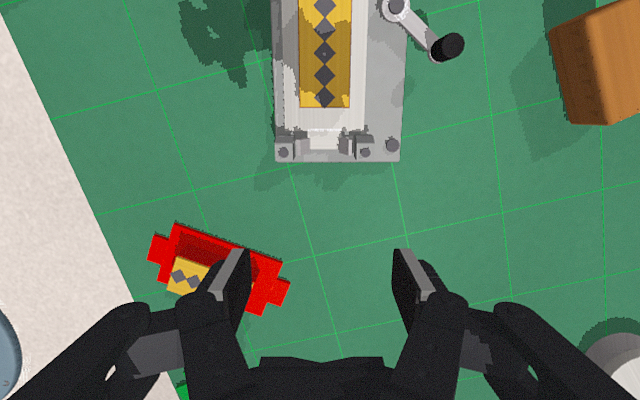

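```bash
python3 - <<'E'
from h import *
import pickle
p,s=pickle.load(open('w9.pkl','rb'))
v=[.5178,.1829,np.radians(-14.45)]
overlay(p,'ov11',[place(q,*v) for q in bedpts()]+[place(q,*v) for q in diepts(.02)],(255,0,475,170),3.6)
E
```

```text
(no output)
```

View pics/ov11.png

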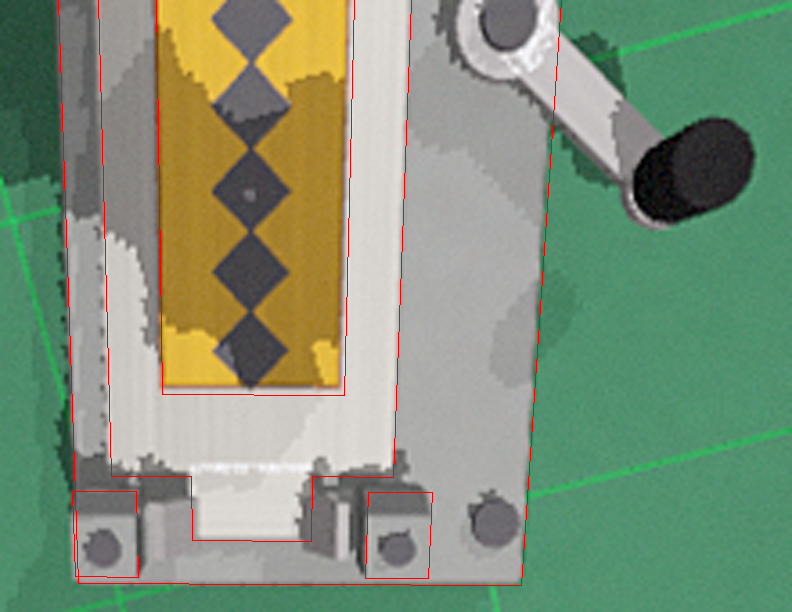

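Request:
send_rows(plan=[-5,-18,-35,0.7,0.2,0,-5,-15,-35,0,0,0,0,0,-35,0,0,0,0,0,0,0,0,0,0,0,0,0,0,0])

```text
time: 12.7
tool_pos: [0.483, 0.0531, 0.076]
tool_rot: [-0.01, 0.785, 0.62, 0.005]
contact_force: [0.7, 0.8, 1.0]
gripper_width: 0.0639
```

```bash
python3 - <<'E'
from h import *
import pickle
st()
p=capture('wrist');save(p,'w10');pickle.dump((p,state()),open('w10.pkl','wb'))
v=[.5178,.1829,np.radians(-14.45)]
overlay(p,'ov12',[place(q,*v) for q in bedpts()]+[place(q,*v) for q in diepts(.02)],(200,0,460,200),3)
E
```

```text
t 12.7 pos [483.   53.1  76. ] jaw -13.39 levelrv [-1.28 -0.31 -0.  ] F [0.7 0.8 1. ] T [-0.05 -0.05 -0.04] w 0.0639 q7 [-0.91  0.4   0.85  2.13 -0.45  0.79 -0.01]
```

View pics/ov12.png

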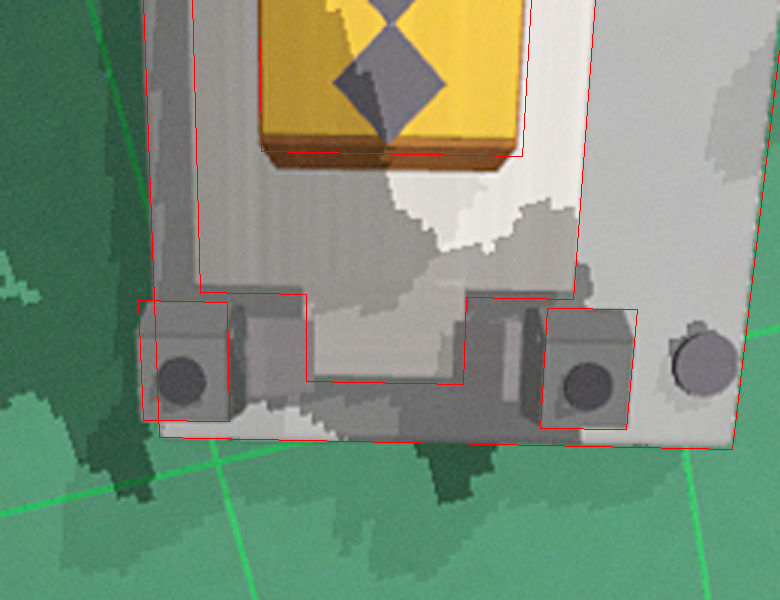

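Request:
send_rows(plan=[10,10,35,-1.2,-0.3,0,26,22,20,0,0,-8,26,22,0,0,0,-8,26,22,0,0,0,-8,26,22,0,0,0,-8,15,12,0,0,0,-7,0,0,0,0,0,0,0,0,0,0,0,0], jaw=-0.25)

```text
time: 13.55
tool_pos: [0.6224, 0.1778, 0.1507]
tool_rot: [-0.003, 0.949, 0.316, 0.014]
contact_force: [-0.4, -0.7, 0.7]
gripper_width: 0.032
```

```bash
python3 - <<'E'
from h import *
import pickle
st()
p=capture('wrist');save(p,'w11');pickle.dump((p,state()),open('w11.pkl','wb'))
print([(np.round(r['point'],1).tolist(),round(r['score'],2),atz(p,r['point'],.0485).round(4).tolist()) for r in tip_of('keeper_knob',p)[:3]])
E
```

```text
t 13.55 pos [622.4 177.8 150.7] jaw -53.16 levelrv [-0.86  1.36  0.  ] F [-0.4 -0.7  0.7] T [-0.06  0.04  0.01] w 0.032 q7 [-1.05  0.63  0.97  1.73 -0.6   1.07 -0.8 ]
[([328.0, 221.4], 0.96, [0.6121, 0.1635, 0.0485])]
```

View pics/w11.png

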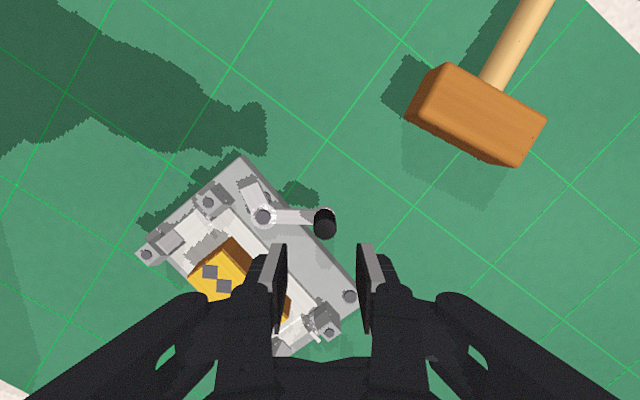

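Request:
send_rows(plan=[-10,-13.5,-20,-0.9,1.4,1,0,0,-25,0,0,0,0,0,-20,0,0,0,0,0,0,0,0,0,0,0,0,0,0,0])

```text
time: 14.15
tool_pos: [0.6084, 0.1583, 0.0878]
tool_rot: [-0.002, 0.947, 0.322, -0.0]
contact_force: [0.0, -0.4, 0.0]
gripper_width: 0.0318
```

```bash
python3 - <<'E'
from h import *
import pickle
st()
p=capture('wrist');save(p,'w12');pickle.dump((p,state()),open('w12.pkl','wb'))
print([(np.round(r['point'],1).tolist(),round(r['score'],2),atz(p,r['point'],.0485).round(4).tolist()) for r in tip_of('keeper_knob',p)[:3]])
E
```

```text
t 14.15 pos [608.4 158.3  87.8] jaw -52.38 levelrv [-0.25 -0.12 -0.  ] F [ 0.  -0.4  0. ] T [-0.04 -0.05 -0.03] w 0.0318 q7 [-0.99  0.69  0.91  1.79 -0.65  0.99 -0.73]
[([316.1, 219.8], 0.6, [0.6099, 0.1639, 0.0485])]
```

View pics/w12.png

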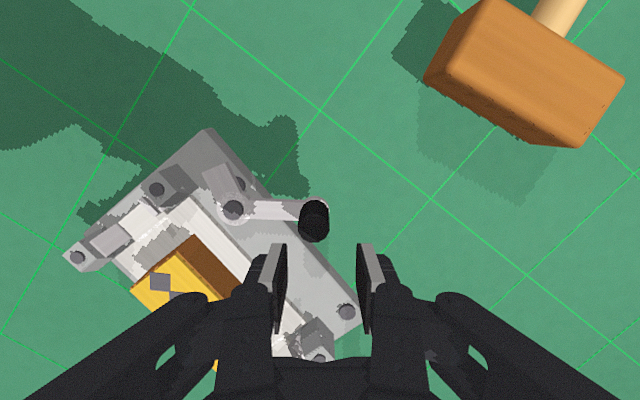

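Request:
send_rows(plan=[3,6,0,-0.2,0,0,0,0,-10,0,0,0,0,0,0,0,0,0])

```text
time: 14.55
tool_pos: [0.6139, 0.1659, 0.0804]
tool_rot: [-0.001, 0.946, 0.323, 0.002]
contact_force: [-0.1, 0.2, 0.3]
gripper_width: 0.0319
```

```bash
python3 - <<'E'
from h import *
st()
E
```

```text
t 14.55 pos [613.9 165.9  80.4] jaw -52.32 levelrv [-0.17  0.19  0.  ] F [-0.1  0.2  0.3] T [-0.01  0.07  0.02] w 0.0319 q7 [-0.99  0.71  0.9   1.78 -0.66  0.98 -0.74]
```

Request:
send_rows(plan=[-2.5,-1.7,-8,0,0,0,0,0,-8,0,0,0,0,0,-8,0,0,0,0,0,0,0,0,0])

```text
time: 14.95
tool_pos: [0.6109, 0.1645, 0.054]
tool_rot: [-0.001, 0.946, 0.323, 0.002]
contact_force: [-1.0, -0.3, -0.9]
gripper_width: 0.0316
```

```bash
python3 - <<'E'
from h import *
st()
E
```

```text
t 14.95 pos [610.9 164.5  54. ] jaw -52.27 levelrv [-0.15  0.16  0.  ] F [-1.  -0.3 -0.9] T [ 0.01 -0.01 -0.05] w 0.0316 q7 [-0.97  0.74  0.87  1.79 -0.69  0.94 -0.71]
```

Request:
send_rows(plan=[0,0,-7,0,0,0,0,0,-5,0,0,0,0,0,0,0,0,0])

```text
time: 15.25
tool_pos: [0.6107, 0.1641, 0.0404]
tool_rot: [-0.001, 0.946, 0.323, 0.001]
contact_force: [0.2, -0.5, 1.2]
gripper_width: 0.0319
```

Request:
send_rows(plan=[0,0,0,0,0,0,0,0,0,0,0,0,0,0,0,0,0,0,0,0,0,0,0,0], jaw=-1, newtons=25)

```text
time: 15.65
tool_pos: [0.6101, 0.1653, 0.0405]
tool_rot: [-0.002, 0.946, 0.324, 0.001]
contact_force: [-0.5, 0.8, -0.8]
gripper_width: 0.0168
```

```bash
python3 - <<'E'
from h import *
st()
E
```

```text
t 15.65 pos [610.1 165.3  40.5] jaw -52.24 levelrv [-0.22  0.03  0.  ] F [-0.5  0.8 -0.8] T [0.03 0.09 0.02] w 0.0168 q7 [-0.96  0.75  0.85  1.8  -0.71  0.92 -0.7 ]
```

```bash
cat > arc.py <<'E'
from h import *
import sys
st()
s=state();P=np.array([.5805,.2060]);d=s['tool_pos'][:2]-P
th=np.arctan2(d[1],d[0]);print('r',np.linalg.norm(d)*1000,'th',np.degrees(th),'end 50.5')
step=np.radians(float(sys.argv[1]));n=int(sys.argv[2])
c=s['tool_pos'][:2]*1000
for i in range(n):
    th+=step; t=P*1000+50*np.array([np.cos(th),np.sin(th)]); print((t-c).round(1)); c=t
E
python3 arc.py 6 8
```

```text
t 15.65 pos [610.1 165.3  40.5] jaw -52.24 levelrv [-0.22  0.03  0.  ] F [-0.5  0.8 -0.8] T [0.03 0.09 0.02] w 0.0168 q7 [-0.96  0.75  0.85  1.8  -0.71  0.92 -0.7 ]
r 50.34340035816295 th -54.036430535472725 end 50.5
[3.9 3.6]
[3.7 3.7]
[3.3 4.1]
[2.9 4.4]
[2.4 4.7]
[1.9 4.9]
[1.4 5.1]
[0.8 5.2]
```

Request:
send_rows(plan=[3.9,3.6,0,0,0,6,3.7,3.7,0,0,0,6,3.3,4.1,0,0,0,6,2.9,4.4,0,0,0,6])

```text
time: 16.05
tool_pos: [0.6244, 0.1804, 0.0405]
tool_rot: [-0.001, 0.855, 0.518, 0.001]
contact_force: [-1.1, 0.6, -1.6]
gripper_width: 0.0172
```

```bash
python3 arc.py 6 8
```

```text
t 16.05 pos [624.4 180.4  40.5] jaw -27.57 levelrv [-0.17  0.04  0.  ] F [-1.1  0.6 -1.6] T [ 0.1   0.21 -0.05] w 0.0172 q7 [-0.9   0.73  0.75  1.75 -0.62  0.91 -0.36]
r 50.880253056510824 th -30.256263211659146 end 50.5
[1.6 5.1]
[1.9 4.9]
[1.4 5. ]
[0.8 5.2]
[0.3 5.2]
[-0.3  5.2]
[-0.8  5.2]
[-1.3  5.1]
```

Moving as planned with low force; continue.

Request:
send_rows(plan=[1.8,5.1,0,0,0,6,1.8,4.9,0,0,0,6,1.4,5,0,0,0,6,0.8,5.2,0,0,0,6,0.3,5.2,0,0,0,6])

```text
time: 16.55
tool_pos: [0.6318, 0.206, 0.0405]
tool_rot: [-0.001, 0.686, 0.728, 0.002]
contact_force: [-0.4, -0.0, -0.3]
gripper_width: 0.0167
```

```bash
python3 arc.py 6 9
```

```text
t 16.55 pos [631.8 206.   40.5] jaw 3.4 levelrv [-0.25  0.07  0.  ] F [-0.4 -0.  -0.3] T [ 0.15  0.23 -0.13] w 0.0167 q7 [-0.84  0.71  0.63  1.71 -0.52  0.89  0.07]
r 51.31316163327791 th -0.008067637280848151 end 50.5
[-1.6  5.2]
[-0.8  5.2]
[-1.4  5.1]
[-1.9  4.9]
[-2.4  4.7]
[-2.8  4.4]
[-3.3  4.1]
[-3.7  3.7]
[-4.1  3.3]
```

Request:
send_rows(plan=[-0.6,5.2,0,0,0,5.5,-0.9,5.2,0,0,0,5.5,-1.4,5.1,0,0,0,5.5,-1.9,4.9,0,0,0,5.5,-2.4,4.7,0,0,0,5.5,-2.8,4.4,0,0,0,5.5])

```text
time: 17.15
tool_pos: [0.6235, 0.2341, 0.0405]
tool_rot: [0.0, 0.443, 0.897, 0.002]
contact_force: [-0.5, 0.2, -0.8]
gripper_width: 0.0169
```

```bash
python3 arc.py 5 5
```

```text
t 17.15 pos [623.5 234.1  40.5] jaw 37.44 levelrv [-0.22  0.16  0.  ] F [-0.5  0.2 -0.8] T [ 0.03  0.14 -0.11] w 0.0169 q7 [-0.79  0.67  0.49  1.7  -0.4   0.87  0.53]
r 51.40711054978319 th 33.18325749340255 end 50.5
[-3.7  2.8]
[-2.8  3.3]
[-3.1  3. ]
[-3.4  2.8]
[-3.6  2.5]
```

Request:
send_rows(plan=[-2.6,3.6,0,0,0,4,-2.8,3.3,0,0,0,4,-3.1,3,0,0,0,4,-2.5,2.2,0,0,0,3])

```text
time: 17.55
tool_pos: [0.6145, 0.2444, 0.0405]
tool_rot: [0.003, 0.318, 0.948, 0.003]
contact_force: [1.9, -0.1, -1.3]
gripper_width: 0.0169
```

```bash
python3 arc.py 3 5
```

```text
t 17.55 pos [614.5 244.4  40.5] jaw 52.92 levelrv [-0.17  0.39  0.  ] F [ 1.9 -0.1 -1.3] T [-0.05  0.08 -0.02] w 0.0169 q7 [-0.77  0.65  0.43  1.71 -0.34  0.85  0.74]
r 51.286200423604896 th 48.48486299804258 end 50.5
[-2.9  0.7]
[-2.1  1.6]
[-2.2  1.5]
[-2.2  1.3]
[-2.3  1.2]
```

Request:
send_rows(plan=[-2.1,1.7,0,0,0,2,-2.1,1.6,0,0,0,2,-2.2,1.5,0,0,0,1])

```text
time: 17.85
tool_pos: [0.6136, 0.2452, 0.0407]
tool_rot: [0.009, 0.277, 0.961, 0.003]
contact_force: [6.8, -1.7, -4.9]
gripper_width: 0.0172
```

```bash
python3 arc.py 3 2
```

```text
t 17.85 pos [613.6 245.2  40.7] jaw 57.88 levelrv [-0.06  1.07  0.  ] F [ 6.8 -1.7 -4.9] T [-0.34 -1.1  -0.13] w 0.0172 q7 [-0.76  0.64  0.41  1.72 -0.32  0.83  0.81]
r 51.295233362472196 th 49.85599699184116 end 50.5
[-2.9  0.6]
[-2.1  1.5]
```

Request:
send_rows(plan=[-3,2.5,0,0,1,-1,-3.5,3,0,0,0,-1])

```text
time: 18.05
tool_pos: [0.6133, 0.2453, 0.0408]
tool_rot: [0.007, 0.295, 0.956, 0.0]
contact_force: [6.8, -2.7, -7.2]
gripper_width: 0.0168
```

```bash
python3 arc.py 3 1
```

```text
t 18.05 pos [613.3 245.3  40.8] jaw 55.74 levelrv [0.24 0.8  0.  ] F [ 6.8 -2.7 -7.2] T [-0.54 -1.49  0.16] w 0.0168 q7 [-0.77  0.64  0.42  1.72 -0.33  0.84  0.77]
r 51.20850925735981 th 50.153079167383666 end 50.5
[-2.8  0.7]
```

Request:
send_rows(plan=[0,0,0,0,0,0,0,0,0,0,0,0,0,0,0,0,0,0], jaw=-0.25)

```text
time: 18.35
tool_pos: [0.6122, 0.2451, 0.0408]
tool_rot: [0.006, 0.294, 0.956, -0.001]
contact_force: [-0.8, 0.4, 0.3]
gripper_width: 0.0322
```

```bash
python3 arc.py 3 1; python3 - <<'E'
from h import *
p=capture('wrist');save(p,'w13')
E
```

```text
t 18.35 pos [612.2 245.1  40.8] jaw 55.79 levelrv [0.26 0.62 0.  ] F [-0.8  0.4  0.3] T [ 0.04  0.   -0.  ] w 0.0322 q7 [-0.77  0.64  0.42  1.72 -0.33  0.84  0.77]
r 50.31651451605389 th 50.96810849174555 end 50.5
[-2.3  1.3]
```

View pics/w13.png

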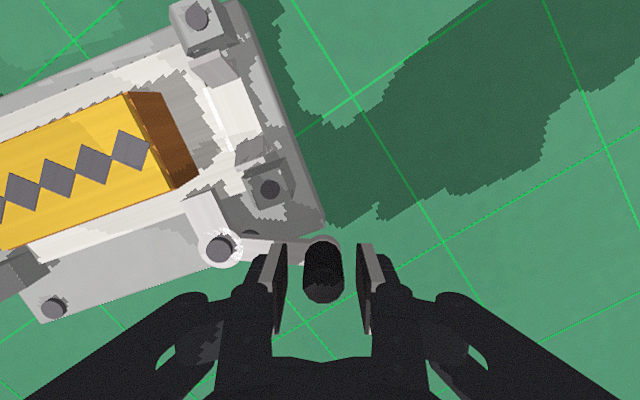

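Request:
send_rows(plan=[0,0,10,0,0,0,0,0,20,0,0,0,0,0,40,0,0,0,0,0,40,0,0,0,15,-20,40,0,0,0,15,-20,30,0,0,0,0,0,0,0,0,0,0,0,0,0,0,0])

```text
time: 19.2
tool_pos: [0.6376, 0.207, 0.2322]
tool_rot: [0.004, 0.291, 0.957, 0.001]
contact_force: [0.1, 0.1, -1.1]
gripper_width: 0.0322
```

```bash
python3 - <<'E'
from h import *
import pickle
st()
p=capture('wrist');save(p,'w14');pickle.dump((p,state()),open('w14.pkl','wb'))
for t in ['keeper_knob','keeper_pivot']:
  print(t,[(np.round(r['point'],1).tolist(),round(r['score'],2),atz(p,r['point'],.0485).round(4).tolist()) for r in tip_of(t,p)[:3]])
v=[.5168,.1832,np.radians(-14.45)]
overlay(p,'ov14',[place(q,*v) for q in bedpts()],(60,60,380,300),2.5)
p=capture('top');save(p,'t2')
E
```

```text
t 19.2 pos [637.6 207.  232.2] jaw 56.2 levelrv [0.06 0.42 0.  ] F [ 0.1  0.1 -1.1] T [ 0.04  0.03 -0.05] w 0.0322 q7 [-0.76  0.45  0.51  1.57 -0.23  1.18  0.78]
keeper_knob [([342.8, 131.1], 0.83, [0.6132, 0.2481, 0.0485])]
keeper_pivot [([291.6, 124.2], 0.91, [0.5803, 0.2107, 0.0485]), ([340.0, 132.8], 0.66, [0.6131, 0.2449, 0.0485])]
```

View pics/w14.png

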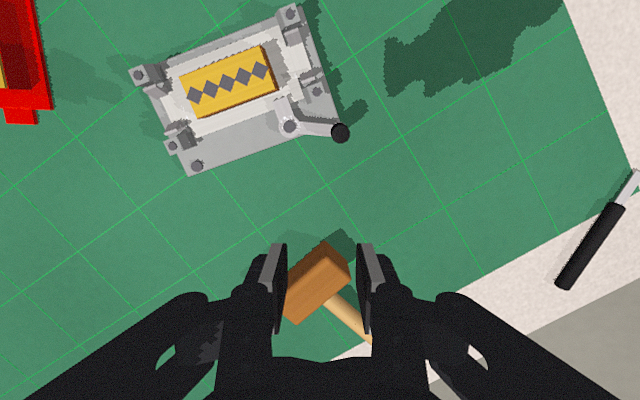

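View pics/ov14.png

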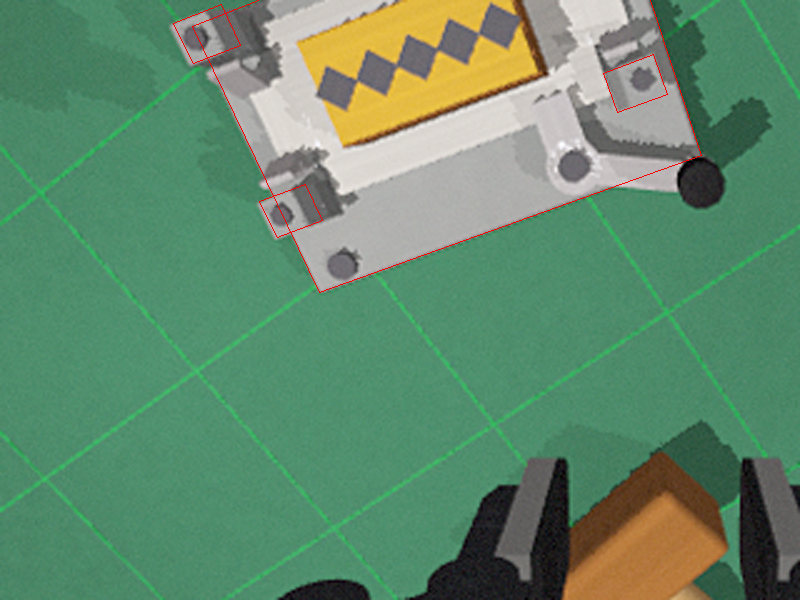

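View pics/t2.png

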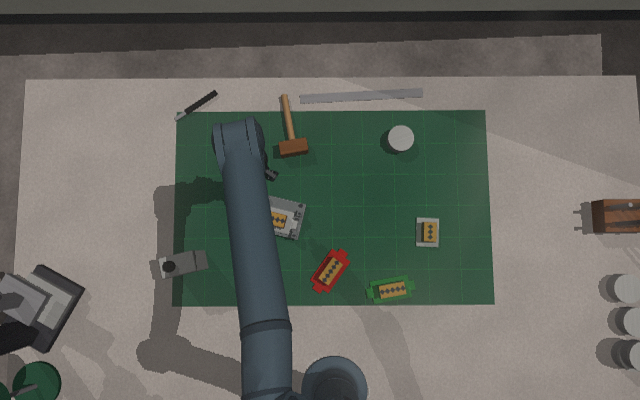

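```bash
python3 - <<'E'
from h import *
import pickle
p,s=pickle.load(open('w14.pkl','rb'))
v=[.5168,.1832,np.radians(-14.45)]
a=np.linspace(0,2*np.pi,30,endpoint=False)
polys=[place(q,*v) for q in bedpts()]+[place(q,*v) for q in diepts(.02)]
for j in (1.9,2.0):
    c=np.array([.056+.05*np.cos(j-.866),.038+.05*np.sin(j-.866)])
    polys.append(place(np.c_[c[0]+.009*np.cos(a),c[1]+.009*np.sin(a),np.full(30,.0625)],*v))
overlay(p,'ov15',polys,(240,40,380,150),5.5,pts=[place(np.array([[.056,.038,.036]]),*v)[0]])
E
```

```text
(no output)
```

View pics/ov15.png

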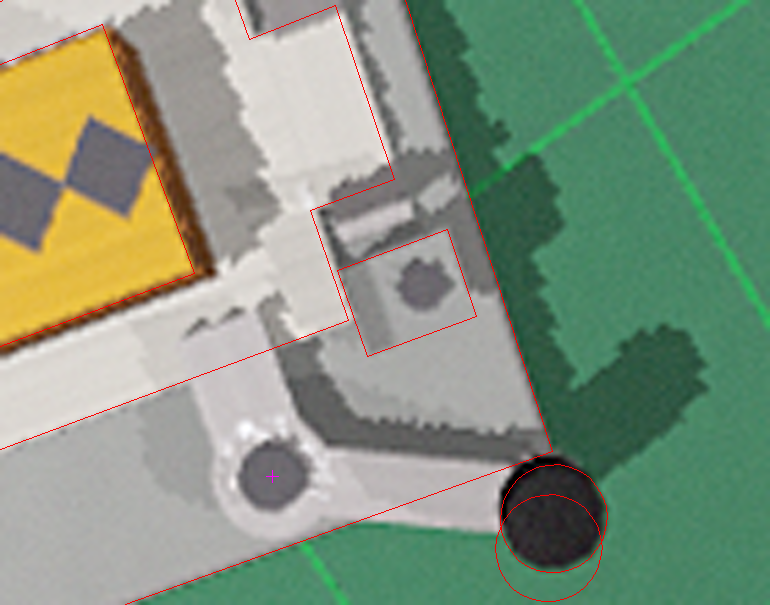

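```bash
python3 - <<'E'
from h import *
st()
print(hand_in())
E
```

```text
t 19.4 pos [636.1 207.4 229.4] jaw 56.28 levelrv [0.19 0.2  0.  ] F [-0.2  0.6  0.1] T [ 0.04  0.02 -0.01] w 0.0318 q7 [-0.76  0.45  0.51  1.57 -0.23  1.18  0.78]
the job is handed in; nothing more can be done
None
```

The eared aluminium die is in the press bed with the keeper closed over its plate. I handed the job in at about 19.4 s, with the arm clear and touching nothing.

**Die:** I gripped it across the block and pressed it between the clips until it stopped moving at seated height, TCP z about 34 mm. The wrist force there was about 41 N. A second push at about 25 N did not move it further. The wrist pictures show the clips lapping over the ears at both slots, and the outline predicted for a seated die matches the picture.

**Keeper:** I gripped the knob and swung it round until it stopped against about 7 N, then let go and lifted clear. In the last picture the knob lies where the model puts it at about 2.0 rad, and the tongue lies over the plate edge.

**Disagreements between checks:**
- **Die position:** the overhead-camera network was about 1 cm off the wrist view, so I used the wrist camera.
- **Keeper angle:** the networks' knob and pivot points gave about 1.97 rad, against about 2.0 rad from the overlay. I took that as network noise.
- **Die placement in the bed:** it looks about 1 mm towards slot_a, within the clearance.

In the last overhead picture the tin, the mallet, the earless die and the red and green look-alikes are where they started. The can looks unmoved too, but it was partly in the arm's shadow.

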